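# Hand out a roast batch's sample tins to the quality stations

### The arm

A 6-joint arm with a two-finger parallel gripper is mounted at the origin on the work surface. World frame = base frame: x ahead of the robot, y to its left, z up, the work surface at z = 0. Lengths are in mm, angles in degrees, forces in N, time in s.
With the tool pointing down it reaches from about 350 to 725 mm from the base axis. Payload 4.3 kg.
Tool frame: the origin (TCP) lies midway between the tips of the shut fingers; the grasp point (between the pads) lies bot.pinch_z behind it (bot.pinch_z is the distance from the TCP to the grasp point, in mm); z points along the fingers, y is the line along which they close (so a half turn about z gives the same grasp; the last joint's range is limited). The gripper opens to 85 mm and grips with 20 to 120 N. Pads are 22 mm wide; open, the fingers measure 114 mm over their backs; the gripper's body (76 mm by 85 mm) begins 54 mm behind the grasp point. The pads swing forward as they close: fully open they stand 13 mm farther back than shut.
Start: joints at [66.102, 21.618, 4.641, 73.018, 0, 83.68], TCP at [173.663, 548.186, 231.329] pointing down, gripper open.
Joint ranges: [-156.06, 156.06], [-48.1, 94.91], [-58.44, 69.94], [-101.28, 121.22], [-78.64, 73.56], [-180, 180]. Speed limits (degrees/s): [147.25, 147.25, 180, 180, 180, 180].

### API

Orientations are given as a 3x3 rotation matrix whose columns are the frame's x, y, z axes.
In Python, from workcell import telemetry, camera, hand_in, finder, bot gives the robot as it stands. The module is installed in compiled form; this text tells all that it offers.
- The arm moves only by the shell command python3 -m inch 'ROWS' [OPENING] [FORCE]. ROWS is JSON, a list that holds one entry, the list of rows, each a list of 4 numbers: the shift along the world's x, y, z in units of 30 mm (1.0 is 30 mm), then the turn about the world's z in units of 8 degrees (1.0 is 8 degrees). In form: [[[tx, ty, tz, twist], ...]]. A call has 1 to 20 rows; each row shifts and turns the commanded pose from where the row before left it; what a row does not reach is not made up. A row lasts 1/8 s, in which the tool goes at most 62.5 mm and 10.7 degrees, less where a joint would pass 70% of its speed; a pose out of reach is approached as far as the arm can. A call is refused whole if a number of a shift passes 1 or a number of a turn 1, either way. A call with a gripper value outside its range is refused whole. OPENING is the opening, from 0 (shut) to 1 (fully open), set as the call begins (- or left out, the last holds). The fingers move at their own pace and stop on an object; FORCE is the grip in N (left out, the last holds). Time passes only in rows, so rows that do not move let the fingers close. It gives the time, the measured TCP pose, the force, the opening and the grip force at its end, in the units of the state.
- telemetry.observe(): the state, without advancing time (a new reading comes with each control period).
- camera(name): name is "scene" or "top" or "wrist"; returns a dict with "pixels" (420x560x3 uint8, red, green, blue), "z_map" (420x560 float32, mm along the optical axis (not along the pixel's ray), 0 where there is no reading), "mtx" (3x3 intrinsics, pixels), "k1" (the pictures are not rectified: a ray, as slopes to the right and down, at radius r is drawn at 1 + k1 r^2 times it, then the intrinsics apply), "T" (4x4, takes a point from camera to world coordinates). Camera axes: x right, y up, looking along -z (the intrinsics and any distortion apply to the point x, -y, -z); pixel columns grow to the right and rows downward; lengths in mm; the calibration is good to about 2 mm. A picture is of the moment at which its call begins.
- hand_in(): hands the job in; it is judged then, once.
Trained networks look in a picture, given as the dict that the camera call returned (one of the last four; its "shot" number tells which), for a name from the list of things; names that differ only in an ending like _2 or _b are one class to them, and where a whole thing is asked for, a point or a joint stands for the part that bears it (a point fixed in the world has none). Each returns a list of dicts, best first, with "score" (0 to 1); they miss things now and then, are a little off and sometimes report something else, mostly with a low value. They report only what shows in the picture. A call takes as long as a camera call. They do not tell look-alikes from the thing itself.
- finder.outline_of(picture, target): "region" (420x560 bool, what is visible of it) and "uv" ([column, row] in pixels, amid what is visible of it).
The state is a dict: "time": time; "joints": joint angles; "joint_vel": joint speeds; "joint_efforts": joint torques, N m; "tool_pos": TCP position; "tool_rot": TCP orientation; "contact_force": force on the tool from outside, world axes, zero at the start; "moment": the same for the moment, N m; "opening": finger opening in mm; "grip_force": force on a finger pad.
Only numpy, scipy, OpenCV 4.12 (cv2) and the standard library are available. Lean on these libraries where they do the work, as an engineer would, in place of code of your own. Each camera call takes 0.05 s, during which the arm holds its last target. There are 200 camera calls.

### The job

Share out this batch's four lidded steel sample tins, each standing upright and wholly on its plate without overhanging: the tall round tin on the scale's pan, the small narrow round tin on the moisture meter's plate and the flat round tin on the colour reader's plate. Last, once those three stand in place, put the square tin into the wooden keeping tray, flat on its floor. Never tip a tin over, and leave the open steel cup and the glass jar where they stand.

Things in the scene. Friction and masses are not known exactly. Their poses are not given: they have to be found in the camera images.
- tall_tin: Tall round steel tin with a flat steel lid, 60 mm diameter, 105 mm high, about 170 g, loose and upright. Origin: centre of its underside, z up.
- small_tin: Small narrow round lidded steel tin, 40 mm diameter, 60 mm high, about 70 g, loose and upright. Origin: centre of its underside, z up.
- flat_tin: Flat round lidded steel tin like a puck, 62 mm diameter, 36 mm high, about 120 g, loose and upright. Origin: centre of its underside, z up.
- square_tin: Square lidded steel tin, 48 x 48 mm, 84 mm high, about 150 g, loose and upright, turned at random. Origin: centre of its underside, z up, x and y square to its side faces.
- scale: Flat black scale, 112 mm wide and 150 mm long, 20 mm high, with a round bare steel pan of 88 mm diameter whose top is 28 mm above the counter. Origin: on the counter under the centre of the pan, z up. The case runs from 57 mm before the origin to 93 mm behind it, where a small green display lies. Its display end points away from the robot (its own +x), turned up to 0.3 rad either way. Fixed to the counter.
- moisture_meter: Grey drum-shaped moisture meter, 104 mm diameter and 42 mm high, with a small box for its black display at the far side (reaching 75 mm from the origin). On the drum lies a round white plate of 68 mm diameter, its top 46 mm above the counter. Origin: on the counter under the centre of the plate, z up. Its display end points away from the robot (its own +x), turned up to 0.3 rad either way. Fixed to the counter.
- colour_reader: White slab-shaped colour reader, 104 mm wide and 160 mm long, 34 mm high, with a round black plate of 90 mm diameter whose top is 38 mm above the counter; three small buttons at its far end. Origin: on the counter under the centre of the plate, z up; the case runs from 56 mm before the origin to 104 mm behind it. Its display end points away from the robot (its own +x), turned up to 0.3 rad either way. Fixed to the counter.
- keep_tray: Small open square tray of pale wood, 90 x 90 mm outside, 78 x 78 mm inside, walls 6 mm thick and 22 mm high, inner floor 6 mm above the counter. Origin: on the counter under its centre, z up, x and y square to its walls; turned up to 0.7 rad. Fixed to the counter.
- steel_cup: Open round steel cup without a lid, 66 mm across the rim, 62 mm high, loose: not a sample tin, to be left standing. Origin: centre of its underside.
- glass_jar: Amber glass jar with a wooden stopper, 58 mm diameter, 88 mm high, loose: not a sample tin, to be left standing. Origin: centre of its underside.
Mind the look-alikes: they are no part of the job. What is shaped like the tall_tin but purple is not meant. What is shaped like the scale but yellow is not meant.

How it is judged (in metres and radians):
On the way, in this order (a step that is already met when the one before it is completed fails the run):
1. the tall tin stands on the scale, the small tin on the moisture meter and the flat tin on the colour reader, all released (horizontal distance between tall_tin and scale below 0.014 m and z of tall_tin in the frame of scale between 0.024 and 0.032 m and angle between each of tall_tin, small_tin, flat_tin's own z axis and vertical below 0.08 rad and linear speed of each of tall_tin, small_tin, flat_tin below 0.03 m/s and contact force between each of tall_tin, small_tin, flat_tin and the fingers below 0.1 N and horizontal distance between small_tin and moisture_meter below 0.014 m and z of small_tin in the frame of moisture_meter between 0.042 and 0.05 m and horizontal distance between flat_tin and colour_reader below 0.014 m and z of flat_tin in the frame of colour_reader between 0.034 and 0.042 m), for 0.2 s.
2. the square tin then stands in the keeping tray, released (horizontal distance between square_tin and keep_tray below 0.018 m and z of square_tin in the frame of keep_tray between 0.002 and 0.01 m and angle between square_tin's own z axis and vertical below 0.08 rad and linear speed of square_tin below 0.03 m/s and contact force between square_tin and the fingers below 0.1 N), for 0.2 s.
At the end, for the whole second after the job is handed in: Tins upright, released, at rest: tall on the scale, small on the moisture meter, flat on the colour reader, each within 14 mm of the plate's centre and 4 mm of its height; square on the keeping tray's floor within 18 mm of its centre. Cup and jar within 30 mm of their start (all of step 1 and all of step 2 and distance of each of steel_cup, glass_jar from where it was at the start of the episode below 0.03 m); the robot touches nothing.
It fails at once if a tin is tipped over (beyond 0.8 rad) (angle between any of tall_tin, small_tin, flat_tin, square_tin's own z axis and vertical above 0.8 rad).
It fails at once if the steel cup or the glass jar is moved more than 30 mm or tipped over (distance of any of steel_cup, glass_jar from where it was at the start of the episode above 0.03 m or angle between any of steel_cup, glass_jar's own z axis and vertical above 0.6 rad).
It also fails if it takes over 96 s, if anything falls off the work surface, if the arm or the gripper's body presses on something with over 40 N, if the wrist force passes 120 N, or if a joint passes its speed limit or range.

## Working session

There is one attempt and no reset: what is moved stays moved. The work goes in short steps, Python scripts to look and compute and a shell command to move; the robot and the scene stay as the last step left them, time stands still between calls to the robot, and variables do not carry over. Pictures are saved under pics/ and viewed, at most 14 in all, crops included, and the job is handed in when it is done.

```bash
mkdir -p pics
cat > h.py <<'E'
import numpy as np, cv2
from workcell import telemetry, camera, hand_in, finder, bot
def save(p,n): cv2.imwrite('pics/'+n,p["pixels"][:,:,::-1])
def cloud(p):
    K=p["mtx"];H,W=p["z_map"].shape
    u,v=np.meshgrid(np.arange(W),np.arange(H))
    uv=np.stack([u,v],-1).reshape(-1,1,2).astype(np.float64)
    s=cv2.undistortPoints(uv,K,np.array([p["k1"],0,0,0,0.])).reshape(H,W,2)
    z=p["z_map"]; c=np.stack([s[...,0]*z,-s[...,1]*z,-z,np.ones_like(z)],-1)
    w=c@np.array(p["T"]).T
    w=w[...,:3]; w[z<=0]=np.nan
    return w
E
python3 - <<'E'
from h import *
print(bot.pinch_z, {k:v for k,v in telemetry.observe().items() if k in('tool_pos','opening','time')})
for n in ("top","scene"):
    p=camera(n); save(p,n+'1.png'); w=cloud(p); print(n,np.array(p["T"])[:3,3])
    for t in "tall_tin small_tin flat_tin square_tin scale moisture_meter colour_reader keep_tray steel_cup glass_jar".split():
        for d in finder.outline_of(p,t)[:3]:
            q=w[d["region"]]; q=q[~np.isnan(q[:,0])]
            if d["score"]<.2 or len(q)<5: continue
            zt=np.percentile(q[:,2],95); a=q[q[:,2]>zt-6]
            col=np.median(p["pixels"][d["region"]],0)
            mid=(a[:,:2].max(0)+a[:,:2].min(0))/2
            print(t,round(d["score"],2),np.round(d["uv"]),"top",zt.round(),"mid",mid.round(),"ext",np.ptp(a[:,:2],axis=0).round(),col,len(q))
E
```

```text
18.700000000000003 {'time': 0.0, 'tool_pos': array([173.39945423, 547.53305737, 230.35951831]), 'opening': 85.17927384446634}
top [ 375.91423708  -24.3753949  1254.21964041]
tall_tin 0.94 [230. 244.] top 109.0 mid [378.  79.] ext [59. 59.] [169.  77. 197.] 395
tall_tin 0.9 [197. 258.] top 108.0 mid [340. 177.] ext [58. 59.] [167.  75. 194.] 464
tall_tin 0.68 [191. 221.] top 109.0 mid [447. 197.] ext [59. 57.] [243. 240. 224.] 474
small_tin 0.45 [285. 212.] top 64.0 mid [472. -79.] ext [36. 38.] [233. 230. 210.] 166
flat_tin 0.95 [144. 240.] top 40.0 mid [394. 346.] ext [62. 63.] [242. 239. 222.] 456
flat_tin 0.53 [215. 157.] top 23.0 mid [647. 137.] ext [116. 120.] [254. 236. 134.] 858
square_tin 0.57 [354. 247.] top 88.0 mid [ 363. -292.] ext [63. 59.] [230. 226. 205.] 381
scale 0.95 [392. 175.] top 30.0 mid [ 584. -403.] ext [144. 122.] [62. 52. 42.] 1789
scale 0.9 [422. 240.] top 30.0 mid [ 374. -495.] ext [156. 110.] [254. 244.   0.] 1819
scale 0.68 [288. 214.] top 64.0 mid [472. -79.] ext [36. 38.] [233. 230. 211.] 152
moisture_meter 0.72 [305. 144.] top 48.0 mid [ 681. -143.] e
[... 1358 characters left out ...]
.0 mid [ 361. -292.] ext [64. 63.] [147. 144. 139.] 687
moisture_meter 0.85 [258. 274.] top 48.0 mid [ 682. -142.] ext [117. 101.] [158. 158. 157.] 1851
moisture_meter 0.74 [208. 213.] top 62.0 mid [ 476. -221.] ext [66. 62.] [156. 152. 146.] 612
colour_reader 0.92 [415. 179.] top 38.0 mid [584. 380.] ext [168. 130.] [162. 156. 150.] 1966
colour_reader 0.2 [147. 280.] top 30.0 mid [ 583. -400.] ext [137. 103.] [72.  76.5 64. ] 2769
keep_tray 0.6 [354. 223.] top 23.0 mid [648. 137.] ext [119. 120.] [236. 202. 140.] 1120
steel_cup 0.95 [206. 216.] top 62.0 mid [ 475. -221.] ext [68. 60.] [156. 152. 147.] 589
glass_jar 0.92 [306. 194.] top 90.0 mid [525.  62.] ext [51. 48.] [151. 102.  65.] 603
```

View pics/top1.png

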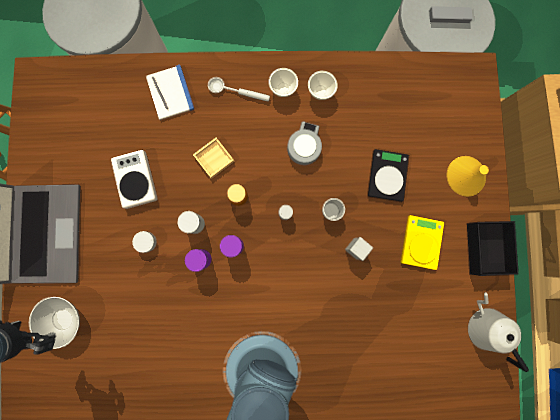

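Run:
```python
from h import *
# plate centres: circle fits; use plate height and colours from both views
ex=[]
for n in ("top","scene"):
    p=camera(n); w=cloud(p)
    if n=="top":
        cv2.imwrite('pics/crop1.png',cv2.resize(p["pixels"][130:280,110:450,::-1],None,fx=2.3,fy=2.3,interpolation=cv2.INTER_CUBIC))
    hsv=cv2.cvtColor(p["pixels"],cv2.COLOR_RGB2HSV)
    for t,c,zz in (("scale",(584,-403),28),("moisture_meter",(681,-143),46),("colour_reader",(586,381),38)):
        m=(np.hypot(w[...,0]-c[0],w[...,1]-c[1])<110)&(w[...,2]>10)&(w[...,2]<60)
        V=hsv[...,2].astype(float); 
        q=w[m]; v=V[m]; k=cv2.kmeans(v.astype(np.float32)[:,None],2,None,(3,50,.1),5,cv2.KMEANS_PP_CENTERS)
        th=k[2].mean(); b=q[(v>th) if t!="colour_reader" else (v<th)]
        print(n,t,k[2].ravel(),len(b),"med",np.median(b,0).round(1),"whole rect",cv2.minAreaRect(q[:,:2].astype(np.float32)))
    for t,c in (("keep_tray",(647,138)),("square_tin",(363,-292))):
        m=(np.hypot(w[...,0]-c[0],w[...,1]-c[1])<80)&(w[...,2]>(15 if t=="keep_tray" else 78)); print(n,t,cv2.minAreaRect(w[m][:,:2].astype(np.float32)))
```

```text
top scale [225.58269  43.53196] 774 med [ 576.1 -401.5   26.9] whole rect ((584.8601684570312, -401.87799072265625), (115.6933364868164, 151.54025268554688), 79.8041000366211)
top moisture_meter [215.78073   89.083694] 862 med [ 676.3 -140.8   43.3] whole rect ((684.3773193359375, -147.69009399414062), (102.14282989501953, 128.93226623535156), 63.56513214111328)
top colour_reader [234.79538  56.28947] 836 med [564.6 371.5  37.2] whole rect ((584.5894775390625, 380.9830017089844), (163.17608642578125, 106.0884017944336), 14.459392547607422)
top keep_tray ((646.8775634765625, 138.51075744628906), (91.88990020751953, 90.22744750976562), 36.768680572509766)
top square_tin ((361.17315673828125, -291.5107116699219), (48.742469787597656, 49.50138854980469), 50.38557052612305)
scene scale [ 58.935097 199.49608 ] 1147 med [ 573.4 -402.3   28.2] whole rect ((584.828857421875, -402.6415100097656), (113.24662017822266, 152.46034240722656), 79.71211242675781)
scene moisture_meter [137.2645  243.30574] 628 med [ 674.5 -141.7   46.5] whole rect ((684.1806640625, -145.95803833007812), (103.6593246459961, 128.6457977294922), 74.27603912353516)
scene colour_reader [224.05936  87.04106] 828 med [569.8 369.7  36.3] whole rect ((585.1011962890625, 379.37567138671875), (158.40635681152344, 108.38683319091797), 13.942784309387207)
scene keep_tray ((645.7192993164062, 136.99728393554688), (89.89930725097656, 92.7928466796875), 36.68266296386719)
scene square_tin ((361.1603698730469, -292.4486389160156), (49.50446319580078, 51.81642150878906), 47.976768493652344)
```

Top view: the grey tall tin is at (190,221). The purple look-alikes at (196,260) and (231,245) are not meant. The jar is at (236,193), the flat tin at (143,241), the small tin at (286,212), the cup at (334,209) and the square tin at (359,248). The black scale is at (389,180) with a yellow look-alike at (423,242), the meter is at (305,145), the reader at (133,185) and the tray at (214,157).

View pics/crop1.png

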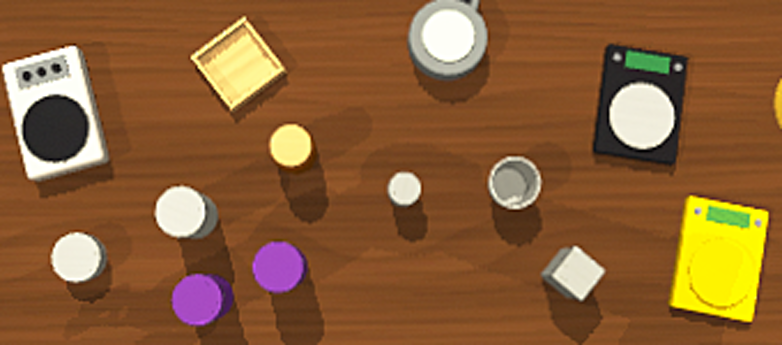

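Run:
```python
from h import *
s=telemetry.observe(); print(s["tool_pos"],s["tool_rot"].round(3),s["time"])
p=camera("wrist"); print(np.array(p["T"]).round(3),p["mtx"])
```

```text
[173.66478634 548.16127707 231.31170879] [[-0.953  0.302  0.   ]
 [ 0.302  0.953  0.   ]
 [ 0.     0.    -1.   ]] 1.2
[[ 3.02000e-01 -9.03000e-01 -3.06000e-01  9.48200e+01]
 [ 9.53000e-01  2.86000e-01  9.70000e-02  5.72432e+02]
 [ 1.00000e-03 -3.21000e-01  9.47000e-01  3.72951e+02]
 [ 0.00000e+00  0.00000e+00  0.00000e+00  1.00000e+00]] [[377.37127116   0.         284.16905702]
 [  0.         377.37127116 204.66826803]
 [  0.           0.           1.        ]]
```

The crop confirms the grey tall tin, the black scale with its bare white pan and the flat tin at far left. I start with the flat tin.

```bash
cat >> h.py <<'E'
def tops(p,xy,zt,rad=60,band=8,gray=False):
    "circle fit of the rim seen at height zt near xy"
    w=cloud(p); m=(np.hypot(w[...,0]-xy[0],w[...,1]-xy[1])<rad)&(abs(w[...,2]-zt)<band)
    q=w[m][:,:2].astype(np.float32)
    return cv2.minEnclosingCircle(q) if len(q)>5 else None, cv2.minAreaRect(q) if len(q)>5 else None, np.nanmedian(w[m][:,2]) if len(q) else None
def todo(x,y,z):
    s=telemetry.observe(); d=(np.array([x,y,z])-s["tool_pos"]); print("t",s["time"],"pos",s["tool_pos"].round(1),"units",(d/30).round(2),"yaw_y",np.degrees(np.arctan2(s["tool_rot"][1,1],s["tool_rot"][0,1])).round(1),"joints",np.round(s["joints"]),"open",round(s["opening"],1))
E
python3 -m inch '[[[0.9,-0.85,-0.4,0],[0.9,-0.85,-0.4,0],[0.9,-0.85,-0.4,0],[0.9,-0.85,-0.4,0],[0.9,-0.85,-0.4,0],[0.9,-0.85,-0.4,0],[0.9,-0.85,-0.4,0],[0.9,-0.85,-0.4,0],[0,0,0,0],[0,0,0,0]]]' 1 40
python3 - <<'E'
from h import *
p=camera("wrist"); save(p,"w1.png"); print(tops(p,(393.5,345.5),36,50)); todo(393.5,345.5,4)
E
```

```text
time: 2.5
tool_pos: [389.4, 344.4, 135.5]
tool_rot: [[-0.953, 0.302, -0.0], [0.302, 0.953, 0.0], [0.0, 0.0, -1.0]]
contact_force: [0.5, 0.4, -0.4]
opening: 85.4
grip_force: 0.0
(((390.35150146484375, 346.0246887207031), 31.71706771850586), ((390.0606689453125, 346.1170349121094), (62.37038803100586, 62.48697280883789), 80.17631530761719), np.float64(35.56378844277279))
t 2.55 pos [389.3 344.8 135.7] units [ 0.14  0.02 -4.39] yaw_y 72.5 joints [ 35.  18. -15.  57.   0.  52.] open 85.5
```

View pics/w1.png

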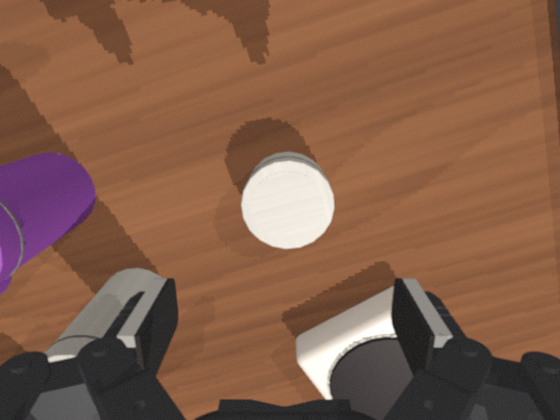

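The wrist picture shows the flat tin centred at (288,205). Descend and grip it.

```bash
python3 -m inch '[[[0.07,0.04,-0.87,0],[0,0,-0.87,0],[0,0,-0.87,0],[0,0,-0.87,0],[0,0,-0.87,0],[0,0,0,0],[0,0,0,0]]]' 1 40
python3 -m inch '[[[0,0,0,0],[0,0,0,0],[0,0,0,0],[0,0,0,0],[0,0,0,0],[0,0,0,0]]]' 0 40
python3 -m inch '[[[0,0,0.8,0],[0,0,0.8,0],[0,0,0.8,0],[0,0,0,0]]]'
python3 - <<'E'
from h import *
todo(561.5,374.3,90)
p=camera("wrist"); save(p,"w2.png")
for n in ("scene","top"): 
  p=camera(n); s=telemetry.observe()["tool_pos"]
  w=cloud(p); m=finder.outline_of(p,"flat_tin")[0]; q=w[m["region"]]; print(n,m["score"],np.nanmedian(q,0),np.nanpercentile(q,95,axis=0))
E
```

```text
time: 3.42
tool_pos: [392.0, 346.3, 5.9]
tool_rot: [[-0.954, 0.301, 0.001], [0.301, 0.954, 0.001], [-0.001, 0.001, -1.0]]
contact_force: [-0.6, -0.5, 0.6]
opening: 85.4
grip_force: 0.0
time: 4.18
tool_pos: [392.7, 346.2, 6.5]
tool_rot: [[-0.953, 0.302, 0.002], [0.302, 0.953, 0.002], [-0.001, 0.002, -1.0]]
contact_force: [-1.1, -0.1, 6.0]
opening: 60.7
grip_force: 43.1
time: 4.68
tool_pos: [393.5, 346.6, 79.0]
tool_rot: [[-0.953, 0.302, 0.004], [0.302, 0.953, 0.003], [-0.003, 0.004, -1.0]]
contact_force: [-0.3, -0.3, -1.0]
opening: 60.7
grip_force: 44.1
t 4.675 pos [393.5 346.6  79. ] units [5.6  0.92 0.37] yaw_y 72.4 joints [ 34.  21. -20.  49.   0.  52.] open 60.7
scene 0.59 [407.39725567 340.57975449 105.3001689 ] [422.58801258 367.88832448 109.0969301 ]
top 0.42 [410.82717229 331.14568181 104.647497  ] [422.35805478 349.12065665 110.80958829]
```

View pics/w2.png

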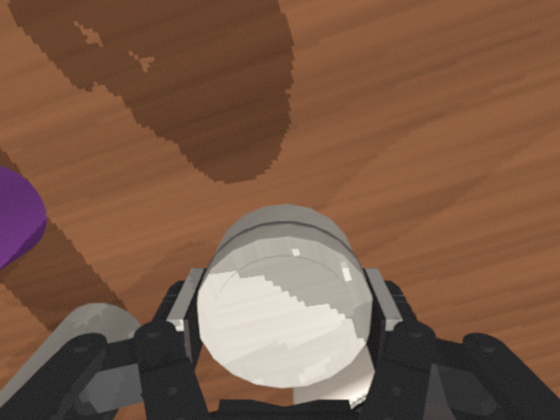

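Held well and centred (lid at (285,320)). Carry it to the reader.

```bash
python3 -m inch '[[[0.6,0.1,0.5,0],[0.8,0.12,0.1,0],[0.8,0.14,0,0],[0.8,0.14,0,0],[0.8,0.14,0,0],[0.8,0.14,0,0],[0.6,0.1,0,0],[0.4,0.05,0,0],[0,0,0,0],[0,0,0,0]]]'
python3 - <<'E'
from h import *
p=camera("wrist"); save(p,"w3.png"); s=telemetry.observe()
t=s["tool_pos"]
print("tin",tops(p,(t[0],t[1]),t[2]-6.5+36,45)); todo(561.5,374.3,45)
for n in ("scene","top"):
    p=camera(n); print(n,tops(p,(t[0],t[1]),t[2]-6.5+36,34))
E
```

```text
time: 6.18
tool_pos: [558.8, 373.0, 93.9]
tool_rot: [[-0.953, 0.302, -0.002], [0.302, 0.953, -0.001], [0.001, -0.001, -1.0]]
contact_force: [0.0, -0.7, -0.5]
opening: 60.7
grip_force: 44.1
tin (((552.958740234375, 374.253173828125), 44.00834655761719), ((554.9393310546875, 374.3939514160156), (64.54873657226562, 67.22412109375), 24.76294708251953), np.float64(122.9517048703369))
t 6.225 pos [558.8 373.   94.2] units [ 0.09  0.04 -1.64] yaw_y 72.4 joints [28. 37.  9. 62.  0. 46.] open 60.6
scene (((560.6956176757812, 372.23663330078125), 32.964534759521484), ((561.9113159179688, 375.87896728515625), (58.53546142578125, 60.62569808959961), 52.5401611328125), np.float64(123.35568082807299))
top (((558.8531494140625, 372.49505615234375), 31.588104248046875), ((555.3939208984375, 365.9469909667969), (43.592041015625, 61.1820182800293), 63.685909271240234), np.float64(123.63933198916561))
```

View pics/w3.png

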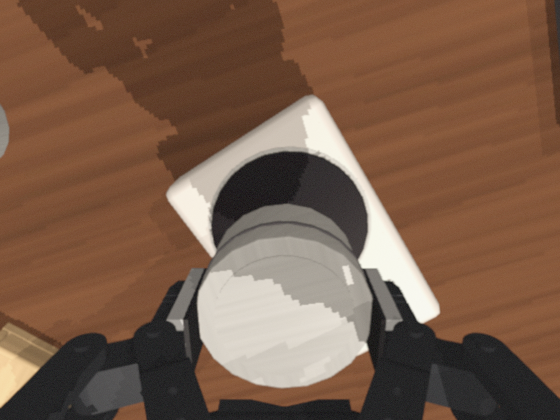

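The tin hangs over the black plate, which is at (290,220). Lower and release.

```bash
python3 -m inch '[[[0.12,0.05,-0.5,0],[0,0,-0.5,0],[0,0,-0.4,0],[0,0,-0.2,0],[0,0,-0.05,0],[0,0,0,0],[0,0,0,0]]]'
python3 - <<'E'
from h import *
todo(561.5,374.3,45); print(telemetry.observe()["contact_force"])
E
```

```text
time: 7.2
tool_pos: [563.7, 375.0, 45.9]
tool_rot: [[-0.953, 0.302, 0.001], [0.302, 0.953, 0.001], [-0.001, 0.001, -1.0]]
contact_force: [0.4, -0.3, -1.8]
opening: 60.7
grip_force: 44.1
t 7.2 pos [563.7 375.   45.9] units [-0.07 -0.02 -0.03] yaw_y 72.4 joints [28. 39.  5. 56.  0. 46.] open 60.7
[ 0.42989074 -0.30603604 -1.75026848]
```

```bash
python3 -m inch '[[[0,0,-0.04,0],[0,0,0,0],[0,0,0,0],[0,0,0,0],[0,0,0,0]]]' 1
python3 -m inch '[[[0,0,0.6,0],[0,0,0.9,0],[0,0,0.9,0],[-0.5,-0.8,0.9,0],[-0.6,-0.9,0.3,0],[-0.6,-0.9,0,0],[-0.6,-0.9,0,0],[-0.6,-0.9,0,0],[-0.6,-0.9,0,0],[-0.4,-0.6,0,0],[0,0,0,0],[0,0,0,0]]]' 1
python3 - <<'E'
from h import *
p=camera("wrist"); print("tall",tops(p,(446,196),105,50)); todo(446,196,55)
p=camera("top"); print("flat",tops(p,(562,375),74,45)); print("plate",tops(p,(562,375),38,95))
p=camera("scene"); print("flat",tops(p,(562,375),74,45))
E
```

```text
time: 7.82
tool_pos: [563.4, 374.8, 44.2]
tool_rot: [[-0.953, 0.302, 0.0], [0.302, 0.953, 0.0], [-0.0, 0.0, -1.0]]
contact_force: [-0.4, -1.5, -0.0]
opening: 85.4
grip_force: 0.0
time: 9.32
tool_pos: [447.0, 198.2, 152.4]
tool_rot: [[-0.953, 0.302, 0.001], [0.302, 0.953, 0.001], [-0.001, 0.001, -1.0]]
contact_force: [0.0, 0.2, -0.3]
opening: 85.4
grip_force: 0.0
tall (((443.4649658203125, 197.3003387451172), 30.794187545776367), ((443.2767333984375, 197.07623291015625), (60.08173370361328, 60.74776840209961), 73.884521484375), np.float64(104.57630068317833))
t 9.375 pos [447.1 198.4 152.4] units [-0.04 -0.08 -3.25] yaw_y 72.4 joints [ 16.  14. -18.  58.   0.  34.] open 85.5
flat (None, None, np.float64(75.334794046566))
plate (((619.439453125, 389.06683349609375), 54.09073257446289), ((627.6586303710938, 391.42999267578125), (53.33168411254883, 102.94450378417969), 16.04086685180664), np.float64(34.98800084983952))
flat (((563.7581787109375, 374.11968994140625), 33.02318572998047), ((563.4359741210938, 373.27276611328125), (59.86886978149414, 64.06871795654297), 53.163543701171875), np.float64(73.402549974713))
```

```bash
python3 -m inch '[[[-0.08,-0.04,-0.3,0],[0,0,-0.8,0],[0,0,-0.8,0],[0,0,-0.8,0],[0,0,-0.5,0],[0,0,0,0],[0,0,0,0]]]' 1 50
python3 -m inch '[[[0,0,0,0],[0,0,0,0],[0,0,0,0],[0,0,0,0],[0,0,0,0],[0,0,0,0]]]' 0 50
python3 -m inch '[[[0,0,0.5,0],[0,0,0.9,0],[0,0,0.9,0],[0,0,0.9,0],[0,0,0.9,0],[0,0,0,0]]]'
python3 - <<'E'
from h import *
todo(567.1,-399,200)
E
```

```text
time: 10.35
tool_pos: [444.1, 196.7, 56.3]
tool_rot: [[-0.953, 0.302, 0.0], [0.302, 0.953, 0.0], [-0.0, 0.0, -1.0]]
contact_force: [0.1, -0.0, 0.1]
opening: 85.4
grip_force: 0.0
time: 11.1
tool_pos: [444.9, 196.9, 57.2]
tool_rot: [[-0.953, 0.302, 0.002], [0.302, 0.953, 0.001], [-0.002, 0.001, -1.0]]
contact_force: [-0.7, 0.8, 4.9]
opening: 59.3
grip_force: 53.4
time: 11.85
tool_pos: [445.5, 197.0, 180.8]
tool_rot: [[-0.953, 0.302, 0.004], [0.302, 0.953, 0.001], [-0.004, 0.002, -1.0]]
contact_force: [0.3, 0.0, -2.1]
opening: 58.9
grip_force: 54.1
t 11.85 pos [445.5 197.  180.8] units [  4.05 -19.87   0.64] yaw_y 72.4 joints [ 16.  13. -15.  62.   0.  34.] open 58.9
```

```bash
python3 -m inch '[[[0.05,-0.3,0,0],[0.1,-0.6,0,0],[0.2,-0.9,0,0],[0.2,-1,0,0],[0.2,-1,0,0],[0.2,-1,0,0],[0.2,-1,0,0],[0.2,-1,0,0],[0.2,-1,0,0],[0.2,-1,0,0],[0.2,-1,0,0],[0.2,-1,0,0],[0.2,-1,0,0],[0.2,-1,0,0],[0.2,-1,0,0],[0.2,-1,0,0],[0.2,-1,0,0],[0.2,-1,0,0],[0.2,-1,0,0],[0.2,-1,0,0]]]'
python3 -m inch '[[[0.2,-0.5,-0.4,0],[0.1,-0.3,-0.8,0],[0,0,-0.8,0],[0,0,0,0],[0,0,0,0]]]'
python3 - <<'E'
from h import *
todo(567.1,-399,85.5)
t=telemetry.observe()["tool_pos"]
p=camera("wrist"); save(p,"w4.png"); print("tin",tops(p,t[:2],t[2]+48,45))
w=cloud(p); m=(np.hypot(w[...,0]-567,w[...,1]+399)<120)&(w[...,2]>8)&(w[...,2]<38); print(cv2.minAreaRect(w[m][:,:2].astype(np.float32)))
p=camera("scene"); print("tin",tops(p,t[:2],t[2]+48,36))
E
```

```text
time: 14.35
tool_pos: [555.1, -368.3, 176.6]
tool_rot: [[-0.953, 0.303, -0.003], [0.302, 0.953, 0.002], [0.004, 0.001, -1.0]]
contact_force: [1.3, 0.5, -1.2]
opening: 58.8
grip_force: 54.1
time: 14.98
tool_pos: [565.3, -390.9, 118.9]
tool_rot: [[-0.953, 0.302, -0.001], [0.302, 0.953, 0.001], [0.001, 0.001, -1.0]]
contact_force: [1.0, 0.8, -1.8]
opening: 58.9
grip_force: 54.2
t 14.975 pos [ 565.3 -390.9  118.9] units [ 0.06 -0.27 -1.11] yaw_y 72.4 joints [-40.  38.  14.  67.   0. -22.] open 58.9
tin (((563.9161376953125, -390.49127197265625), 44.803951263427734), ((559.4002075195312, -389.1138610839844), (89.08280944824219, 52.12937545776367), 73.0533676147461), np.float64(166.43560456775714))
((563.3890380859375, -399.65289306640625), (112.58773040771484, 110.42619323730469), 80.03378295898438)
tin (((569.9111938476562, -391.5753173828125), 35.2043571472168), ((576.3480224609375, -393.5869140625), (70.15157318115234, 38.25638198852539), 72.64533996582031), np.float64(168.7202840716658))
```

View pics/w4.png

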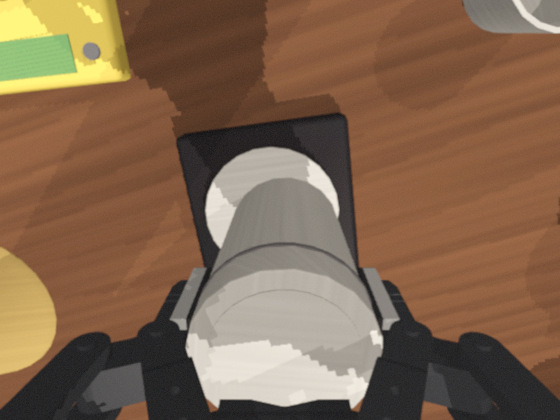

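The tin is above the bare pan, which is at (272,205), and a little to its right. I'll shift to −y, lower and release.

```bash
python3 -m inch '[[[0.05,-0.27,-0.2,0],[0,0,-0.4,0],[0,0,-0.3,0],[0,0,-0.15,0],[0,0,-0.04,0],[0,0,0,0],[0,0,0,0]]]'
python3 - <<'E'
from h import *
todo(567.1,-399,85.5)
t=telemetry.observe()["tool_pos"]
for n in("scene","top"):
  p=camera(n); print("tin",tops(p,t[:2],t[2]+48,36))
E
```

```text
time: 15.95
tool_pos: [567.2, -399.7, 86.9]
tool_rot: [[-0.953, 0.302, 0.001], [0.302, 0.953, -0.0], [-0.001, -0.0, -1.0]]
contact_force: [-0.0, -0.3, -2.0]
opening: 58.6
grip_force: 54.2
t 15.95 pos [ 567.2 -399.7   86.9] units [-0.    0.02 -0.05] yaw_y 72.4 joints [-40.  39.  12.  63.   0. -23.] open 58.6
tin (((569.2120361328125, -400.01922607421875), 34.98463821411133), ((578.85791015625, -402.5121154785156), (68.7785873413086, 38.394798278808594), 75.5769271850586), np.float64(135.82529786760028))
tin (((563.1318359375, -390.750732421875), 29.430316925048828), ((555.9021606445312, -384.5519104003906), (58.7990837097168, 25.347156524658203), 49.389892578125), np.float64(134.9019033770536))
```

```bash
python3 -m inch '[[[0,0,-0.05,0],[0,0,0,0],[0,0,0,0],[0,0,0,0],[0,0,0,0]]]' 1
python3 -m inch '[[[0,0,0.4,0],[0,0,0.9,0],[0,0,0.9,0],[-0.2,0.5,0.3,0],[-0.3,0.9,0,0],[-0.3,0.9,0,0],[-0.3,0.9,0,0],[-0.3,1,0,0],[-0.3,1,0,0],[-0.3,1,0,0],[-0.3,1,-0.4,0],[-0.3,1,-0.5,0],[-0.3,1,-0.4,0],[-0.3,0.9,0,0],[0,0.4,0,0],[0,0,0,0],[0,0,0,0]]]' 1
python3 - <<'E'
from h import *
p=camera("wrist"); print("small",tops(p,(471,-80),60,40)); todo(471,-80,18)
for n in("scene","top"):
  p=camera(n); print("tall",tops(p,(567,-399),133,45))
E
```

```text
time: 16.68
tool_pos: [567.0, -399.6, 85.0]
tool_rot: [[-0.953, 0.302, 0.0], [0.302, 0.953, 0.0], [-0.0, 0.0, -1.0]]
contact_force: [0.1, -0.1, 0.0]
opening: 85.4
grip_force: 0.0
time: 18.8
tool_pos: [471.6, -85.3, 121.2]
tool_rot: [[-0.953, 0.303, 0.001], [0.303, 0.953, -0.001], [-0.001, -0.0, -1.0]]
contact_force: [0.3, -0.0, 0.7]
opening: 85.2
grip_force: 0.0
small (((470.6329345703125, -78.95223999023438), 20.692873001098633), ((470.78570556640625, -78.94926452636719), (40.05559158325195, 40.85976791381836), 89.61872863769531), np.float64(59.513779462258725))
t 18.85 pos [471.6 -85.4 121.2] units [-0.02  0.18 -3.44] yaw_y 72.4 joints [-18.  14. -22.  53.  -0.  -0.] open 85.4
tall (((565.8153686523438, -399.4982604980469), 31.990787506103516), ((566.39208984375, -399.4143371582031), (61.7685432434082, 60.440433502197266), 39.605926513671875), np.float64(134.05457693493554))
tall (((568.7315063476562, -398.36932373046875), 32.136749267578125), ((567.7666015625, -398.6800842285156), (59.16871643066406, 61.91128921508789), 24.859310150146484), np.float64(133.11752637666655))
```

```bash
python3 -m inch '[[[0,0.21,-0.3,0],[0,0,-0.8,0],[0,0,-0.8,0],[0,0,-0.8,0],[0,0,-0.67,0],[0,0,0,0],[0,0,0,0]]]' 1 40
python3 -m inch '[[[0,0,0,0],[0,0,0,0],[0,0,0,0],[0,0,0,0],[0,0,0,0],[0,0,0,0],[0,0,0,0]]]' 0 40
python3 -m inch '[[[0,0,0.5,0],[0,0,0.9,0],[0,0,0.9,0],[0,0,0.7,0],[0,0,0,0]]]'
python3 - <<'E'
from h import *
p=camera("wrist"); save(p,"w5.png")
w=cloud(p); m=(np.hypot(w[...,0]-677,w[...,1]+142)<90)&(w[...,2]>30)&(w[...,2]<60); print(m.sum())
p=camera("top"); w=cloud(p)
m=(np.hypot(w[...,0]-677,w[...,1]+142)<55)&(w[...,2]>38)&(p["pixels"].min(-1)>195); q=w[m][:,:2].astype(np.float32); print("plate",len(q),cv2.minEnclosingCircle(q),q.mean(0))
p=camera("scene"); w=cloud(p)
m=(np.hypot(w[...,0]-677,w[...,1]+142)<55)&(w[...,2]>38)&(p["pixels"].min(-1)>220); q=w[m][:,:2].astype(np.float32); print("plate",len(q),cv2.minEnclosingCircle(q),q.mean(0))
todo(674,-141,120)
E
```

```text
time: 19.82
tool_pos: [471.2, -78.2, 20.1]
tool_rot: [[-0.953, 0.302, 0.0], [0.302, 0.953, 0.0], [-0.0, 0.0, -1.0]]
contact_force: [1.0, 0.6, 0.2]
opening: 85.4
grip_force: 0.0
time: 20.7
tool_pos: [471.5, -78.4, 20.6]
tool_rot: [[-0.953, 0.302, 0.001], [0.302, 0.953, -0.0], [-0.001, 0.0, -1.0]]
contact_force: [-0.9, -0.8, 6.4]
opening: 39.1
grip_force: 40.1
time: 21.32
tool_pos: [472.4, -78.6, 111.2]
tool_rot: [[-0.953, 0.302, 0.003], [0.302, 0.953, -0.001], [-0.004, 0.0, -1.0]]
contact_force: [0.4, 0.2, -0.7]
opening: 39.2
grip_force: 40.3
0
plate 386 ((675.8075561523438, -142.11744689941406), 35.356292724609375) [ 675.71515 -141.35623]
plate 554 ((673.369873046875, -142.04507446289062), 33.78651428222656) [ 673.6647  -141.90633]
t 21.475 pos [470.2 -78.  108.8] units [ 6.79 -2.1   0.37] yaw_y 72.4 joints [-17.  15. -24.  51.   0.   1.] open 39.5
```

```bash
python3 -m inch '[[[0.5,-0.2,0.3,0],[0.9,-0.3,0,0],[0.9,-0.3,0,0],[0.9,-0.3,0,0],[0.9,-0.3,0,0],[0.9,-0.3,0,0],[0.9,-0.2,0,0],[0.6,-0.15,0,0],[0.3,-0.07,-0.3,0],[0,0,0,0],[0,0,0,0]]]'
python3 - <<'E'
from h import *
p=camera("wrist"); save(p,"w6.png"); t=telemetry.observe()["tool_pos"]
todo(674.5,-141.8,67)
for n in("scene","top"):
  p=camera(n); print("tin",tops(p,t[:2],t[2]+39,26))
E
```

```text
time: 22.85
tool_pos: [673.8, -141.4, 109.1]
tool_rot: [[-0.953, 0.302, -0.002], [0.302, 0.953, 0.001], [0.002, 0.0, -1.0]]
contact_force: [0.3, -0.3, -0.1]
opening: 39.4
grip_force: 40.3
t 22.9 pos [ 674.1 -141.5  109.6] units [ 0.01 -0.01 -1.42] yaw_y 72.4 joints [-17.  38.  14.  66.   0.   0.] open 39.0
tin (((683.5859375, -144.11984252929688), 22.769742965698242), ((678.1489868164062, -144.89605712890625), (32.424041748046875, 41.0705680847168), 8.124935150146484), np.float64(149.77864467808422))
tin (None, None, None)
```

View pics/w6.png

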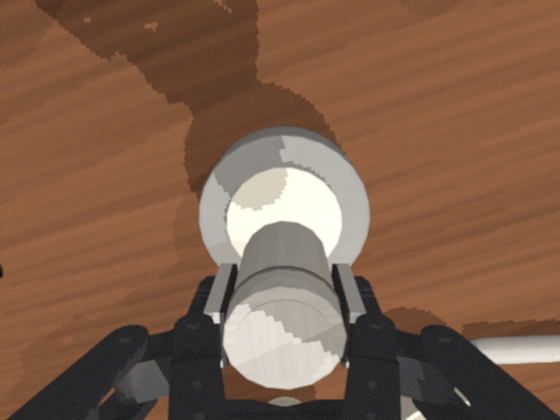

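The small tin is centred over the white plate, which is at (284,215). Lower and release.

```bash
python3 -m inch '[[[0,0,-0.4,0],[0,0,-0.5,0],[0,0,-0.3,0],[0,0,-0.15,0],[0,0,-0.05,0],[0,0,0,0],[0,0,0,0]]]'
python3 -m inch '[[[0,0,-0.03,0],[0,0,0,0],[0,0,0,0],[0,0,0,0],[0,0,0,0],[0,0,0,0]]]' 1
python3 -m inch '[[[0,0,0.4,0],[0,0,0.9,0],[0,0,0.9,0],[-0.5,-0.3,0.5,0],[-0.9,-0.5,0,0],[-0.9,-0.5,0,0],[-1,-0.5,0,0],[-1,-0.5,0,0],[0,0,0,0]]]' 1
python3 - <<'E'
from h import *
for n in("scene","top"):
  p=camera(n); print("small",tops(p,(674,-142),106,30),"flat",tops(p,(563,374),74,45)[0],"tall",tops(p,(567,-399),133,45)[0])
todo(361,-292,150)
p=camera("top"); w=cloud(p); m=(np.hypot(w[...,0]-361,w[...,1]+292)<50)&(w[...,2]>78); print(cv2.minAreaRect(w[m][:,:2].astype(np.float32)))
E
```

```text
time: 23.88
tool_pos: [675.4, -142.0, 68.4]
tool_rot: [[-0.953, 0.302, 0.001], [0.302, 0.953, -0.0], [-0.001, 0.0, -1.0]]
contact_force: [1.1, 0.5, -0.5]
opening: 39.2
grip_force: 40.3
time: 24.62
tool_pos: [675.0, -141.8, 66.9]
tool_rot: [[-0.953, 0.302, 0.0], [0.302, 0.953, 0.0], [0.0, 0.0, -1.0]]
contact_force: [0.7, 0.3, -0.3]
opening: 85.6
grip_force: 0.0
time: 25.75
tool_pos: [542.8, -211.8, 148.1]
tool_rot: [[-0.952, 0.305, -0.002], [0.305, 0.952, 0.0], [0.002, -0.0, -1.0]]
contact_force: [-0.6, 0.5, -1.0]
opening: 85.6
grip_force: 0.0
small (((674.5803833007812, -143.16781616210938), 21.140653610229492), ((675.108642578125, -142.7793731689453), (38.411678314208984, 41.44557189941406), 67.00762939453125), np.float64(107.21891189118213)) flat ((563.806640625, 375.005615234375), 33.04738235473633) tall ((566.4429321289062, -399.21881103515625), 31.7473087310791)
small (((676.1934814453125, -141.843505859375), 21.11492347717285), ((675.908935546875, -141.47267150878906), (37.90508270263672, 40.85143280029297), 89.12033081054688), np.float64(106.35640202624666)) flat ((563.6685180664062, 375.42022705078125), 32.8171501159668) tall ((564.085693359375, -405.0263671875), 30.283540725708008)
t 25.85 pos [ 545.4 -211.1  148.3] units [-6.15 -2.7   0.06] yaw_y 72.4 joints [-27.  25.  -3.  62.   0. -10.] open 85.3
((354.56683349609375, -311.1556091308594), (8.706101417541504, 34.92255783081055), 56.00861358642578)
```

```bash
python3 -m inch '[[[-0.6,-0.3,0,-0.4],[-0.8,-0.35,0,-0.4],[-0.8,-0.35,0,-0.4],[-0.8,-0.35,0,-0.4],[-0.8,-0.35,0,-0.4],[-0.8,-0.35,0,-0.4],[-0.8,-0.35,0,-0.4],[-0.75,-0.3,0,-0.1],[0,0,0,0],[0,0,0,0]]]' 1
python3 - <<'E'
from h import *
p=camera("wrist"); save(p,"w7.png"); w=cloud(p); m=(np.hypot(w[...,0]-361,w[...,1]+292)<50)&(abs(w[...,2]-84)<5); print(cv2.minAreaRect(w[m][:,:2].astype(np.float32)))
todo(361,-292,36)
E
```

```text
time: 27.15
tool_pos: [362.5, -291.8, 148.1]
tool_rot: [[-0.758, 0.652, 0.001], [0.652, 0.758, -0.0], [-0.001, 0.001, -1.0]]
contact_force: [-0.0, 0.1, 0.0]
opening: 85.9
grip_force: 0.0
((358.49481201171875, -292.77362060546875), (49.04129409790039, 49.02906036376953), 49.36970138549805)
t 27.2 pos [ 362.6 -291.7  148. ] units [-0.05 -0.01 -3.73] yaw_y 49.3 joints [-47.  12. -22.  57.   0.  -6.] open 85.1
```

View pics/w7.png

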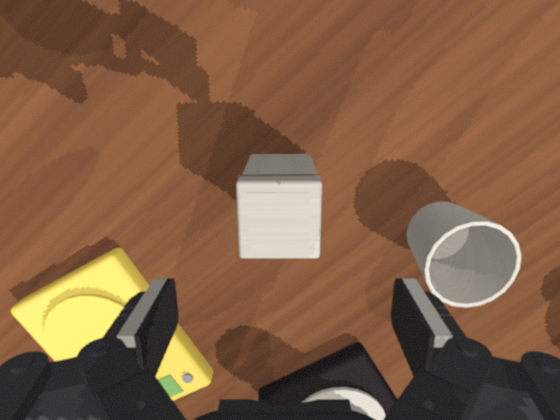

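The square tin is at (279,218), square to the fingers, with the cup clear at (465,255). Descend and grip it.

```bash
python3 -m inch '[[[-0.07,-0.02,-0.5,0],[0,0,-0.9,0],[0,0,-0.9,0],[0,0,-0.9,0],[0,0,-0.47,0],[0,0,0,0],[0,0,0,0]]]' 1 50
python3 -m inch '[[[0,0,0,0],[0,0,0,0],[0,0,0,0],[0,0,0,0],[0,0,0,0],[0,0,0,0],[0,0,0,0]]]' 0 50
python3 -m inch '[[[0,0,0.5,0],[0,0,0.9,0],[0,0,0.9,0],[0,0,0.9,0],[0,0,0.9,0],[0,0,0.5,0],[0,0,0,0]]]'
python3 - <<'E'
from h import *
todo(646.5,137.7,180)
E
```

```text
time: 28.08
tool_pos: [360.2, -293.0, 38.7]
tool_rot: [[-0.757, 0.653, 0.001], [0.653, 0.757, -0.001], [-0.002, -0.0, -1.0]]
contact_force: [-0.0, -0.4, -0.3]
opening: 85.6
grip_force: 0.0
time: 28.95
tool_pos: [359.8, -293.0, 38.6]
tool_rot: [[-0.757, 0.653, 0.001], [0.653, 0.757, -0.001], [-0.001, -0.0, -1.0]]
contact_force: [-0.8, 0.3, 6.6]
opening: 47.4
grip_force: 51.9
time: 29.82
tool_pos: [359.8, -292.9, 176.5]
tool_rot: [[-0.757, 0.653, 0.001], [0.653, 0.757, -0.001], [-0.002, -0.0, -1.0]]
contact_force: [-0.3, -0.3, -2.8]
opening: 47.5
grip_force: 51.9
t 29.825 pos [ 359.8 -292.9  176.5] units [ 9.56 14.35  0.12] yaw_y 49.2 joints [-47.  10. -19.  61.   0.  -6.] open 47.5
```

```bash
python3 -m inch '[[[0.2,0.3,0,0],[0.4,0.6,0,-0.1],[0.6,0.9,0,-0.1],[0.6,0.9,0,-0.1],[0.6,0.9,0,-0.1],[0.6,0.9,0,-0.1],[0.6,0.9,0,-0.1],[0.6,0.9,0,-0.1],[0.6,0.9,0,-0.1],[0.6,0.9,0,-0.1],[0.6,0.9,0,-0.1],[0.6,0.9,0,-0.1],[0.6,0.9,0,-0.1],[0.6,0.9,0,-0.1],[0.6,0.9,0,-0.1],[0.6,0.9,0,-0.1],[0.5,0.8,0,-0.06],[0.3,0.4,0,0],[0.2,0.2,-0.5,0],[0,0,-0.8,0]]]'
python3 -m inch '[[[0,0,-0.8,0],[0,0,0,0],[0,0,0,0]]]'
python3 - <<'E'
from h import *
p=camera("wrist"); save(p,"w8.png"); todo(646.5,137.7,45)
E
```

```text
time: 32.33
tool_pos: [659.5, 155.4, 135.0]
tool_rot: [[-0.599, 0.801, -0.0], [0.801, 0.599, 0.0], [0.0, -0.0, -1.0]]
contact_force: [0.8, -0.7, -2.5]
opening: 47.4
grip_force: 52.0
time: 32.7
tool_pos: [659.0, 154.5, 112.7]
tool_rot: [[-0.598, 0.801, -0.001], [0.801, 0.598, -0.0], [0.0, -0.001, -1.0]]
contact_force: [1.2, 0.2, -1.7]
opening: 47.5
grip_force: 52.0
t 32.75 pos [659.7 154.6 113.5] units [-0.44 -0.56 -2.28] yaw_y 36.7 joints [ 8. 36. 11. 65.  0. 61.] open 47.7
```

View pics/w8.png

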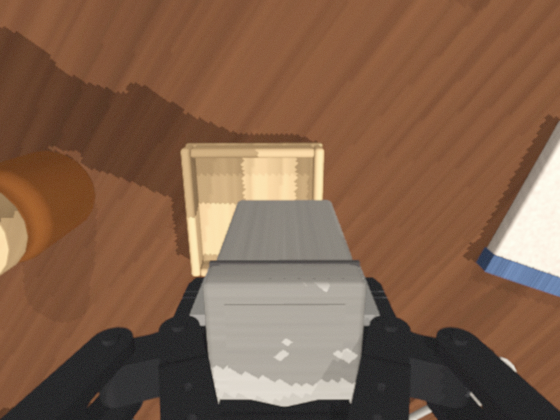

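The tray, at (253,210), is left of the tin because I overshot. Correct that and lower to just above the floor.

```bash
python3 -m inch '[[[-0.22,-0.28,0,0],[-0.22,-0.28,0,0],[0,0,-0.5,0],[0,0,-0.4,0],[0,0,0,0],[0,0,0,0]]]'
python3 - <<'E'
from h import *
p=camera("wrist"); save(p,"w9.png"); todo(646.5,137.7,45)
E
```

```text
time: 33.5
tool_pos: [646.1, 138.0, 85.5]
tool_rot: [[-0.598, 0.801, -0.0], [0.801, 0.598, 0.0], [0.0, -0.0, -1.0]]
contact_force: [0.2, -0.1, -1.4]
opening: 47.5
grip_force: 52.0
t 33.55 pos [646.4 138.   85.9] units [ 0.   -0.01 -1.36] yaw_y 36.8 joints [ 7. 36.  5. 60.  0. 60.] open 47.6
```

View pics/w9.png

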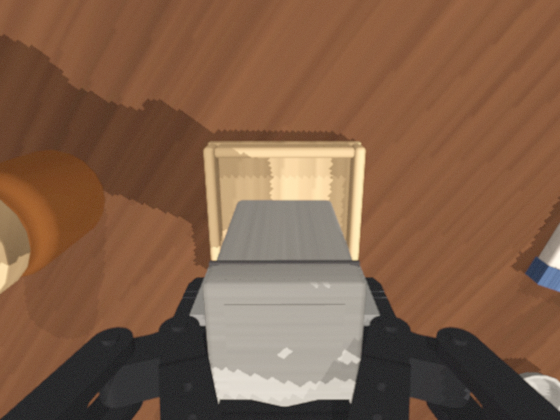

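The tin is centred over the tray (walls at columns 210 and 360). Lower, release and retreat.

```bash
python3 -m inch '[[[0,0,-0.5,0],[0,0,-0.4,0],[0,0,-0.3,0],[0,0,-0.14,0],[0,0,-0.03,0],[0,0,0,0],[0,0,0,0]]]'
python3 -m inch '[[[0,0,-0.03,0],[0,0,0,0],[0,0,0,0],[0,0,0,0],[0,0,0,0],[0,0,0,0]]]' 1
python3 -m inch '[[[0,0,0.4,0],[0,0,0.9,0],[0,0,0.9,0],[0,0,0.9,0],[0,0,0.8,0],[-0.8,-0.5,0,0],[-0.8,-0.5,0,0],[-0.8,-0.5,0,0],[-0.8,-0.5,0,0],[-0.5,-0.3,0,0],[0,0,0,0],[0,0,0,0]]]' 1
python3 - <<'E'
from h import *
for n in("scene","top"):
  p=camera(n); save(p,n+"9.png"); print(n,"small",tops(p,(674,-142),106,30)[0],"flat",tops(p,(563,374),74,45)[0],"tall",tops(p,(567,-399),133,45)[0],"sq",tops(p,(646,138),90,45),"cup",tops(p,(476,-220),60,45)[0],"jar",tops(p,(525,62),89,45)[0])
E
```

```text
time: 34.42
tool_pos: [646.5, 137.8, 44.9]
tool_rot: [[-0.598, 0.801, 0.001], [0.801, 0.598, 0.0], [-0.0, 0.001, -1.0]]
contact_force: [0.4, -0.1, -2.9]
opening: 47.4
grip_force: 52.3
time: 35.17
tool_pos: [646.2, 137.8, 43.8]
tool_rot: [[-0.598, 0.801, 0.0], [0.801, 0.598, 0.0], [0.0, 0.0, -1.0]]
contact_force: [0.2, 1.0, 1.4]
opening: 85.6
grip_force: 0.0
time: 36.67
tool_pos: [536.1, 69.0, 161.5]
tool_rot: [[-0.598, 0.801, 0.002], [0.801, 0.598, 0.0], [-0.001, 0.002, -1.0]]
contact_force: [0.2, -0.3, -0.5]
opening: 85.3
grip_force: 0.0
scene small ((674.1332397460938, -142.43722534179688), 21.31355857849121) flat ((562.2236938476562, 373.869140625), 33.57826614379883) tall ((565.9362182617188, -398.73809814453125), 31.783634185791016) sq (((645.3448486328125, 136.93524169921875), 33.730281829833984), ((645.6917114257812, 137.34869384765625), (49.105892181396484, 50.58787536621094), 36.68288040161133), np.float64(91.16818888458806)) cup ((475.4671936035156, -221.0100555419922), 33.300926208496094) jar ((524.4729614257812, 61.960575103759766), 26.990304946899414)
top small ((676.0521850585938, -141.85650634765625), 20.61117172241211) flat ((563.0385131835938, 375.85235595703125), 33.03430938720703) tall ((567.5274047851562, -398.192138671875), 31.735647201538086) sq (None, None, None) cup ((477.3858642578125, -219.79864501953125), 32.65580368041992) jar ((515.4215698242188, 52.26382064819336), 18.389272689819336)
```

View pics/scene9.png

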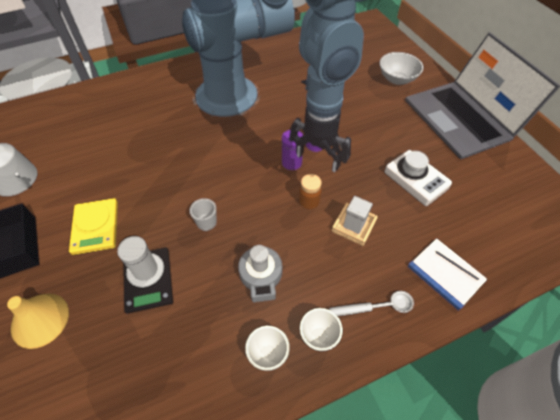

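The tall tin stands at (140,262), small at (260,260), flat at (413,163) and square in the tray at (355,215). The cup and jar have not moved, and the hand is clear.

```bash
python3 -c "
from h import *
print(hand_in())"
```

```text
the job is handed in; nothing more can be done
None
```

I handed the job in with the tall tin on the scale, the small tin on the moisture meter and the flat tin on the colour reader, and then the square tin in the tray. All four tins stood upright and released, and the cup and jar had not moved. I checked this in the camera pictures before handing in, at about 37 s on the robot's clock. `hand_in()` gave no verdict.

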